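# Slide the battery cover home until it clicks

## Robot

A 6-joint arm with a two-finger parallel gripper is mounted at the origin on a cart in front of the work surface, level with it; the furniture and walls round the work are solid. World frame = base frame: x ahead of the robot, y to its left, z up, the work surface at z = 0. Lengths are in m, angles in rad, forces in N, time in s.
With the tool pointing down it reaches from about 0.275 to 1 m from the base axis. Payload 8.4 kg.
Tool frame: the origin (TCP) lies midway between the tips of the shut fingers; the grasp point (between the pads) lies 19 mm behind it; z points along the fingers, x is the direction in which the jaws open and shut, and the axes are right-handed (so a half turn about z gives the same grasp; the last joint's range is limited). The gripper opens to 85 mm and grips with 20 to 120 N. Pads are 22 mm wide; open, the fingers measure 114 mm over their backs; the gripper's body (76 mm by 85 mm) begins 54 mm behind the grasp point. The pads swing forward as they close: fully open they stand 13 mm farther back than shut.
Start: joints at [1.262, 0.353, 1.633, -0, 1.155, -0.002], TCP at [0.189, 0.596, 0.231] pointing down, gripper open.
Joint ranges: [-2.63, 2.63], [-0.92, 2.1], [0.06, 2.66], [-1.3, 4.44], [0, 2.69], [-3.02, 3.02]. Speed limits (rad/s): [2.22, 2.22, 2.79, 3.14, 3.14, 3.14].

## Interface

Orientations are given as a rotation vector (axis times angle).
In Python, from station import r gives the robot as it stands. The module is installed in compiled form; this text tells all that it offers. Calls block until the motion is done:
- r.reach(position, orientation): joint-space move of the TCP to a pose.
- r.move_l(position, orientation=None, rate=0.15, f_stop=None): straight line of the TCP; orientation=None keeps the orientation; rate is the mean speed in m/s. With f_stop (N) it stops when the force on the tool has changed by that much, and returns True; else False.
- r.movej(angles): joint-space move.
- r.move_gripper(opening, force=None): finger opening in m; force is the grip in N (None keeps the last); returns when the fingers have stopped.
- r.wait(seconds).
- r.ik(position, orientation): joint angles nearest the present ones, or None.
- r.get_state(): the state.
- r.grab_frame(name): name is "side" or "top"; returns a dict with "pixels" (420x560x3 uint8, blue, green, red), "fovy" (degrees; the focal length in pixels is half the picture's height over the tangent of half this angle, whatever the lens; pixels are square), "cx", "cy" (the principal point, pixels), "eye" and "orientation" of the camera in the world. Camera axes: x right, y down, z forward; pixel columns grow to the right and rows downward; lengths in m; the calibration is good to about 2 mm. A picture is of the moment at which its call begins. There is no depth.
A pose or a line that the arm cannot do raises r.IKError and nothing moves.
- r.finish_job(): hands the job in, once; it reports no verdict.
Trained networks look in a picture, given as the dict that the camera call returned (one of the last four; its "shot" number tells which), for a name from the list of things; names that differ only in an ending like _2 or _b are one class to them, and where a whole thing is asked for, a point or a joint stands for the part that bears it (a point fixed in the world has none). Each returns a list of dicts, best first, with "p" (0 to 1); they miss things now and then, are a little off and sometimes report something else, mostly with a low value. They report only what shows in the picture. A call takes as long as a camera call.
- r.recognise(picture, thing): "location" ([row, column] as shares, 0 to 1, of the picture: columns of its width, rows of its height, amid what is visible of it).
- r.masks_of(picture, thing): "region" (420x560 bool, what is visible of it) and "location" ([row, column] as shares, 0 to 1, of the picture: columns of its width, rows of its height, amid what is visible of it).
- r.landmark_of(picture, thing): "location" ([row, column] as shares, 0 to 1, of the picture: columns of its width, rows of its height: a listed point, or the origin of a listed thing).
The state is a dict: "time": time; "qpos": joint angles; "qd": joint speeds; "tau": joint torques, N m; "tcp_pos": TCP position; "tcp_rot": TCP orientation; "ft_force": force on the tool from outside, world axes, zero at the start; "ft_torque": the same for the moment, N m; "grip_width": finger opening in m.
Only numpy, scipy, OpenCV 4.12 (cv2) and the standard library are available. Lean on these libraries where they do the work, as an engineer would, in place of code of your own. Each camera call takes 0.05 s, during which the arm holds its last target. There are 200 camera calls.

## Task

Pick up the loose battery cover by its finger rib, lay it flat between the guide walls of the battery housing with its tab pointing at the steel bridge, and slide it under the lips until the springy tab clicks up behind the bridge and the cover is fully home. Feel for the click and stop as soon as the cover comes up solid: push gently, never ram it. Let go, and leave everything else where it is.

Things in the scene. Friction and masses are not known exactly. Their poses are not given: they have to be found in the camera images.
- housing: Fixed grey battery housing, 220 (x) x 84 (y) x 51 mm high, feet to |y| = 50. Origin on the bench under the battery bay; x = slide direction, towards the steel bridge; z up. Two smooth rails (friction 0.2), top z = 40, |y| = 24 to 34, run from x = -120 to +100, open at the -x end. The cover's plate centre stands at x = 0 when home (-9 to +9, see bridge) and its underside at z = 40.
- channel (a point): Where the centre of the cover's underside may be laid in: x = -77, z = 40 mm in the housing's frame (same axes). Guide walls stand at |y| = 34, 2 mm clear of the cover on each side, flaring outwards from z = 45 to 51. From x = -120 to -30 (housing frame) the channel is open above. From here it is 77 mm to nominal home.
- lip_entry (a point): Housing x = -20, z = 45.5, on the centre line: from here to x = +52 two lips overhang the rails at |y| > 28, underside z = 45.5 (1.5 mm above the lying plate), top z = 49; sloped lead-in from x = -29 to -20.
- bridge (a point): Nominal place of the -x face of the steel bridge: housing x = 45, z = 40. Posts at |y| = 13 to 21 are the cover's end stop; a cross-bar 6 mm thick in x spans them from z = 44.5 to 51.5. The real bridge is clamped in slots and stands up to 9 mm either way along x; this is not reported by any pose and must be felt.
- cover_grip (a point): Centre of the loose cover's finger rib: 8 mm thick (x), 40 long (y), top 11 mm above this point, 22 above the plate. Cover axes: x towards its tab, z up. Grey plate 90 (x) x 64 (y) x 4 mm, about 90 g; its underside is 15 mm below this point, its centre 15 mm ahead, its front edge 60 ahead. It starts flat on the bench left or right of the housing, x within 35 degrees of straight ahead.
- tooth (a point): Top of the tooth on the cover's springy tab (20 mm wide, 3 thick, sticks out 34 mm past the front edge), 68.5 mm ahead of cover_grip, 7.5 above the underside. Front: 10 degree ramp; back: upright. The ramp meets the cross-bar about 27 mm before home, the push rises to 5 to 10 N, the tooth snaps up behind the bar 1.5 mm before the front edge stops solid on the posts.
- tab (a joint): Downward bending of the springy tab about its root, rad: 0 at rest (and when latched), 0.1 to 0.2 while the tooth passes under the cross-bar. A push of about 12 N along the slide is enough for the click; more than that only loads the end stop.
- fascia_pack: Bystander: banded pack of flat white plates, 108 x 69 x 12 mm, lying on the other side of the housing from the cover; origin under its centre.
- marker_black: Bystander: loose felt marker with black cap, 127 mm long, 17 mm thick, lying on the bench.
- marker_blue: Bystander: loose felt marker with blue cap, 127 mm long, 17 mm thick, lying on the bench.
- timer_7: Bystander: loose panel timer, 47 x 84 x 48 mm.
- unit_box: Bystander: small white carton, 37 x 66 x 56 mm, standing beyond and to the left of the housing.

How it is judged:
On the way, in this order (a step that is already met when the one before it is completed fails the run):
1. the cover lies in the channel, tab towards the bridge and not yet under it (x of cover_grip in the frame of housing between -0.13 and -0.048 m and y of cover_grip in the frame of housing between -0.005 and 0.005 m and z of cover_grip in the frame of housing between 0.052 and 0.06 m and x of tooth in the frame of housing above -0.06 m and angle between the x axis of cover_grip and the x axis of housing, either way round below 0.08 rad), for 0.05 s.
2. the tab is bent down under the cross-bar (value of joint tab above 0.06 rad).
At the end, for the whole second after the job is handed in: The cover is home and latched: at most 13.5 mm short of the nominal home place, within 5 mm sideways, underside 37 to 45 mm above the bench, within 0.08 rad of the slide direction, tab forward and sprung back (below 0.012 rad), cover at rest (below 20 mm/s) (x of cover_grip in the frame of housing above -0.0285 m and y of cover_grip in the frame of housing between -0.005 and 0.005 m and z of cover_grip in the frame of housing between 0.052 and 0.06 m and x of tooth in the frame of housing above 0.03 m and angle between the x axis of cover_grip and the x axis of housing, either way round below 0.08 rad and value of joint tab below 0.012 rad and linear speed of cover below 0.02 m/s); the robot touches nothing.
It fails at once if while it slides under the lips, the cover is rammed against the housing, rails or bridge with more than 25 N (contact force between cover and housing above 25 N and x of cover_grip in the frame of housing above -0.07 m).
It fails at once if a bystander is moved by more than 20 mm (distance of any of fascia_pack, marker_black, marker_blue, timer_7, unit_box from where it was at the start of the episode above 0.02 m).
It also fails if it takes over 50 s, if anything falls off the work surface, if the arm or the gripper's body presses on something with over 40 N, if the wrist force passes 120 N, or if a joint passes its speed limit or range.

## Working session

There is one attempt and no reset: what is moved stays moved. The work goes in short steps, each a Python script; the robot and the scene stay as the last script left them, time stands still between calls to the robot, and variables do not carry over. Pictures are saved under pics/ and viewed, about 8 in all and at most 12, crops included, and the job is handed in when it is done.

```bash
mkdir -p pics; cat > h.py <<'E'
import numpy as np, cv2
from scipy.spatial.transform import Rotation as R
from station import r
def cam(p):
    f=p["pixels"].shape[0]/2/np.tan(np.radians(p["fovy"])/2)
    o=np.array(p["orientation"],float)
    M=o if o.shape==(3,3) else (R.from_rotvec(o).as_matrix())
    return f,M,np.array(p["eye"],float)
def ray(p,row,col):  # pixel
    f,M,e=cam(p); d=M@np.array([(col-p["cx"])/f,(row-p["cy"])/f,1]); return e,d
def atz(p,loc,z):
    e,d=ray(p,loc[0]*420,loc[1]*560); return e+d*(z-e[2])/d[2]
def proj(p,X):
    f,M,e=cam(p); c=(np.array(X)-e)@M; return np.stack([p["cx"]+f*c[...,0]/c[...,2],p["cy"]+f*c[...,1]/c[...,2]],-1)
def tri(obs):
    A=np.zeros((3,3));b=np.zeros(3)
    for p,l in obs:
        e,d=ray(p,l[0]*420,l[1]*560); d=d/np.linalg.norm(d);P=np.eye(3)-np.outer(d,d);A+=P;b+=P@e
    X=np.linalg.solve(A,b)
    return X
E
python3 - <<'E'
from h import *
np.set_printoptions(precision=4,suppress=True)
s=r.get_state();print(s)
P={n:r.grab_frame(n) for n in("top","side")}
for n,p in P.items():
    print(n,p["fovy"],p["cx"],p["cy"],p["eye"],p["orientation"]); 
Z=dict(housing=0,channel=.04,lip_entry=.0455,bridge=.04,cover_grip=.015,tooth=.0075,fascia_pack=0,marker_black=.008,marker_blue=.008,timer_7=0,unit_box=0)
for t,z in Z.items():
    o=[]
    for n,p in P.items():
        L=r.landmark_of(p,t)[:2]
        for l in L: print(t,n,round(l["p"],2),np.array(l["location"])*[420,560],atz(p,l["location"],z))
        if L:o.append((p,L[0]["location"]))
    if len(o)==2:print("   tri",tri(o))
cv2.imwrite("pics/a.png",np.vstack([P["top"]["pixels"],P["side"]["pixels"]])[:, :] if 0 else cv2.resize(np.hstack([P["top"]["pixels"],P["side"]["pixels"]]),(800,300)))
cv2.imwrite("pics/top.png",P["top"]["pixels"])
E
```

```text
{'time': 0.0, 'qpos': array([ 1.2616,  0.3537,  1.6342,  0.    ,  1.1552, -0.0024]), 'qd': array([-0.0013, -0.0008,  0.0009, -0.0003,  0.0022,  0.0002]), 'tau': array([  0.0022, -60.5229, -34.2087,   0.0003,   0.0087,   0.0001]), 'tcp_pos': array([0.1886, 0.5953, 0.2305]), 'tcp_rot': array([ 2.5341,  1.8554, -0.0019]), 'ft_force': array([-0.2452, -0.0777,  0.3635]), 'ft_torque': array([-0.0011,  0.04  , -0.0334]), 'grip_width': 0.08563749436696681}
top 43.066938838278 277.0376277128408 209.98235134819552 [0.5252 0.0294 1.3322] [-2.192   2.1696 -0.0761]
side 45.44759824633849 285.86504677301303 215.5374340894744 [0.5494 0.981  0.6879] [-0.1084  2.7176 -1.458 ]
housing top 0.86 [242.718 281.4  ] [0.5431 0.0249 0.    ]
housing top 0.32 [144.102 273.   ] [0.7923 0.0486 0.    ]
housing side 0.66 [237.3   328.104] [0.5456 0.0328 0.    ]
   tri [ 0.5444  0.0248 -0.0058]
channel top 0.66 [275.1   276.304] [0.4645 0.0365 0.04  ]
channel side 0.57 [226.296 364.504] [0.4648 0.0403 0.04  ]
   tri [0.4644 0.0366 0.0375]
lip_entry top 0.85 [249.186 281.176] [0.527  0.0254 0.0455]
lip_entry top 0.4
[... 705 characters left out ...]
355 0.    ]
fascia_pack side 0.41 [220.584 227.584] [ 0.7926 -0.0206  0.    ]
   tri [ 0.507   0.2335 -0.0018]
marker_black top 0.66 [144.48  305.592] [ 0.7905 -0.0336  0.008 ]
marker_black top 0.29 [196.896 152.376] [0.6541 0.3489 0.008 ]
marker_black side 0.87 [221.802 231.112] [ 0.7802 -0.0043  0.008 ]
   tri [ 0.791  -0.0349 -0.0126]
marker_blue top 0.81 [144.396 270.312] [0.7899 0.0553 0.008 ]
marker_blue side 0.62 [237.3   220.584] [0.7932 0.0603 0.008 ]
   tri [0.7926 0.0555 0.0043]
timer_7 top 0.55 [196.518 149.688] [0.6558 0.3576 0.    ]
timer_7 side 0.63 [338.688 263.704] [0.6562 0.3532 0.    ]
   tri [0.6555 0.3567 0.0038]
unit_box top 0.86 [175.518 212.8  ] [0.7106 0.1997 0.    ]
```

```bash
cat >> h.py <<'E'
def T(pose,pts):
    x,y,a=pose; pts=np.array(pts,float); c,s=np.cos(a),np.sin(a)
    return np.stack([x+c*pts[...,0]-s*pts[...,1],y+s*pts[...,0]+c*pts[...,1],pts[...,2]],-1)
def draw(im,p,pose,polys,S,off,col):
    for q in polys:
        uv=(proj(p,T(pose,q))+.5-off)*S
        cv2.polylines(im,[np.round(uv*8).astype(int)],True,col,1,cv2.LINE_AA,3)
def rect(x0,x1,y0,y1,z): return [[x0,y0,z],[x1,y0,z],[x1,y1,z],[x0,y1,z]]
HP=[rect(-.12,.10,-.034,.034,.051),rect(-.12,.10,-.024,.024,.04),rect(-.02,.052,-.028,.028,.049)]
CP=[rect(-.03,.06,-.032,.032,.004),rect(-.004,.004,-.02,.02,.026),rect(.06,.094,-.01,.01,.004)]
CP=[[[x,y,z-0.0] for x,y,z in q] for q in CP]
E
python3 - <<'E'
from h import *
p=r.grab_frame("top")
hp=(.5425,.0265,-.125);cp=(.496,-.2795,np.arctan2(.0165,.0633))
S=5
def view(off,w,h,pose,P):
    im=cv2.resize(p["pixels"][off[1]:off[1]+h,off[0]:off[0]+w],None,fx=S,fy=S,interpolation=cv2.INTER_CUBIC)
    im0=im.copy();draw(im,p,pose,P,S,np.array(off),(0,0,255));return np.hstack([im0,im])
a=view((245,185),78,120,hp,HP); cv2.imwrite("pics/h.png",a)
b=view((365,205),78,90,cp,CP); cv2.imwrite("pics/c.png",b)
cv2.imwrite("pics/full.png",p["pixels"])
E
```

```text
(no output)
```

View pics/h.png

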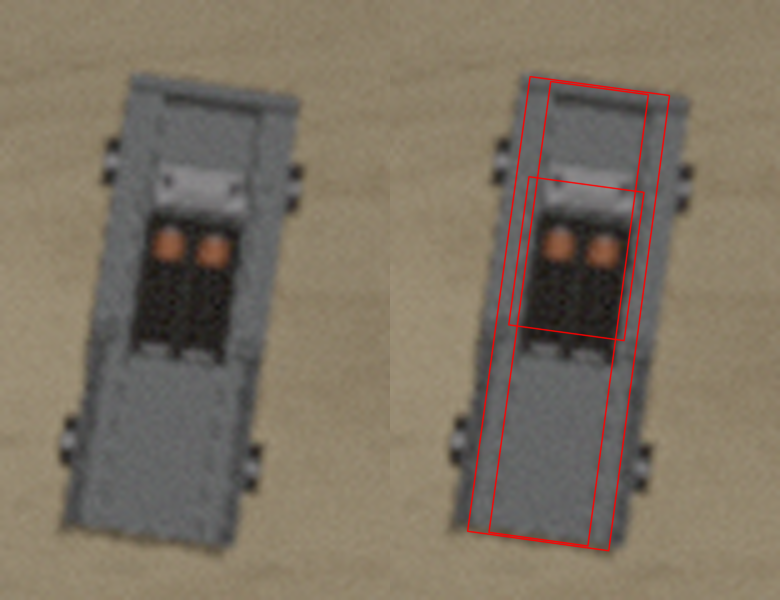

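View pics/c.png

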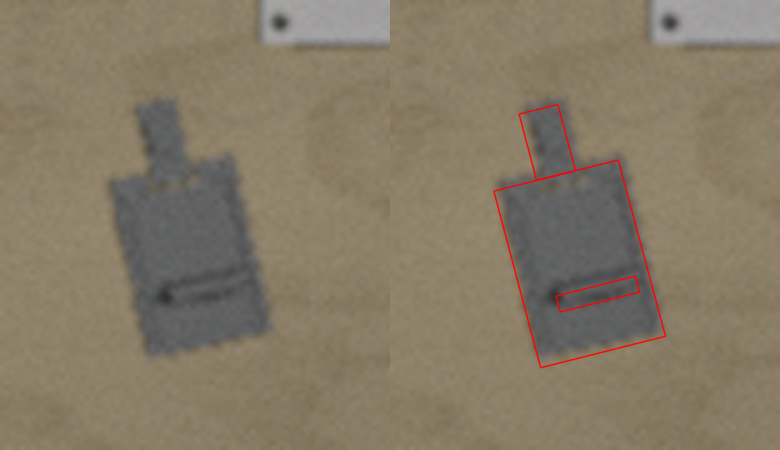

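View pics/full.png

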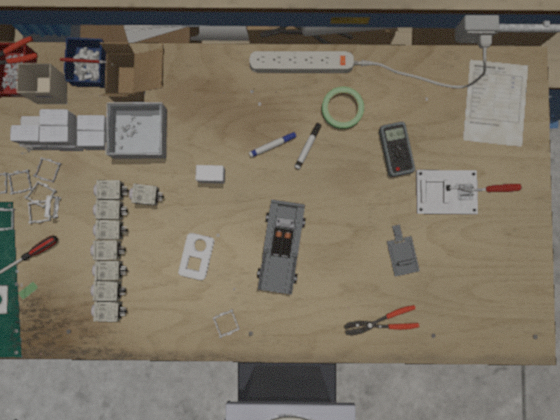

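```bash
cat >> h.py <<'E'
from scipy.optimize import minimize
def box(x0,x1,y0,y1,z0,z1): return [[x,y,z] for x in(x0,x1) for y in(y0,y1) for z in(z0,z1)]
HB=[box(-.12,.10,-.042,.042,0,.051)]
CB=[box(-.03,.06,-.032,.032,-.015,-.011),box(-.004,.004,-.02,.02,-.015,.011),box(.06,.094,-.01,.01,-.015,-.011)]
def render(p,pose,B,z,S=4):
    im=np.zeros((420*S,560*S),np.uint8)
    for b in B:
        uv=(proj(p,T(pose,np.array(b)+[0,0,z]))+.5)*S-.5
        h=cv2.convexHull(uv.astype(np.float32))
        cv2.fillConvexPoly(im,np.round(h*16).astype(np.int32),255,cv2.LINE_AA,4)
    return cv2.resize(im,(560,420),interpolation=cv2.INTER_AREA)/255.
def fit(ms,pose,B,z):
    s=np.array([.004,.004,.04])
    f=lambda v: sum(np.abs(render(p,v*s,B,z)-m).sum() for p,m in ms)/sum(m.sum() for p,m in ms)
    v0=np.array(pose)/s
    o=minimize(f,v0,method="Nelder-Mead",options=dict(initial_simplex=v0+np.vstack([np.zeros(3),np.eye(3)]),xatol=.01,fatol=1e-5,maxiter=150))
    return o.x*s,o.fun
E
python3 - <<'E'
from h import *
np.set_printoptions(precision=4,suppress=True)
P={n:r.grab_frame(n) for n in("top","side")}
for t,pose,B,z in(("housing",(.544,.025,-.125),HB,0),("cover_grip",(.5,-.28,.22),CB,.015)):
    M={n:(P[n],r.masks_of(P[n],t)[0]["region"].astype(float)) for n in P}
    for k in(["top"],["side"],["top","side"]): print(t,k,*fit([M[n] for n in k],pose,B,z))
E
```

```text
housing ['top'] [ 0.5457  0.0232 -0.1429] 0.05906617647058823
housing ['side'] [ 0.5437  0.0279 -0.1297] 0.0672151750434014
housing ['top', 'side'] [ 0.5439  0.0242 -0.1399] 0.0696383290311184Traceback (most recent call last):
  File "<stdin>", line 5, in <module>
IndexError: list index out of range
```

```bash
python3 - <<'E'
from h import *
np.set_printoptions(precision=4,suppress=True)
P={n:r.grab_frame(n) for n in("top","side")}
ms=[]
for n in P:
    p=P[n]
    for t in("cover_grip","tooth","tab"):
        L=r.masks_of(p,t); print(n,t,[(round(l["p"],2),int(l["region"].sum())) for l in L[:3]])
    # colour segmentation
    hsv=cv2.cvtColor(cv2.GaussianBlur(p["pixels"],(3,3),0),cv2.COLOR_BGR2HSV)
    g=proj(p,[.52,-.275,.01]); 
    m=(hsv[...,1]<60).astype(np.uint8); m=cv2.morphologyEx(m,cv2.MORPH_CLOSE,np.ones((3,3)))
    k,lab,st,_=cv2.connectedComponentsWithStats(m); i=lab[int(g[1]),int(g[0])]; print(i,st[i],hsv[int(g[1]),int(g[0])])
    mm=(lab==i).astype(float); ms.append((p,mm)); 
    print(n,fit(ms[-1:],(.5,-.28,.22),CB,.015))
print(fit(ms,(.5,-.28,.22),CB,.015))
E
```

```text
top cover_grip [(0.86, 1031)]
top tooth []
top tab [(0.57, 136)]
22 [ 386  224   35   53 1162] [90  3 98]
top (array([ 0.4993, -0.2805,  0.2212]), np.float64(0.06437177280550775))
side cover_grip [(0.82, 465), (0.38, 321)]
side tooth [(0.63, 45)]
side tab []
9 [314 163  46  18 459] [ 97  19 123]
side (array([ 0.4978, -0.2782,  0.2042]), np.float64(0.09204152249134949))
(array([ 0.4988, -0.2804,  0.2214]), np.float64(0.0783273457439731))
```

```bash
cat >> h.py <<'E'
def down(a):
    x=np.array([np.cos(a),np.sin(a),0]); z=np.array([0,0,-1.]); return R.from_matrix(np.stack([x,np.cross(z,x),z],1)).as_rotvec()
np.set_printoptions(precision=4,suppress=True)
def show():
    s=r.get_state(); print("t",round(s["time"],2),"tcp",s["tcp_pos"],"F",s["ft_force"],"M",s["ft_torque"],"w",round(s["grip_width"],4))
E
python3 - <<'E'
from h import *
x,y,a=.499,-.280,.221
for k in(0,np.pi): print(k,r.ik([x,y,.15],down(a+k)),r.ik([.46,.04,.15],down(-.14+k)))
r.move_gripper(.05,40)
r.reach([x,y,.10],down(a)); show()
print(r.move_l([x,y,.0065],rate=.08,f_stop=6)); show()
r.move_gripper(0.0,40); r.wait(.2); show()
r.move_l(np.array(r.get_state()["tcp_pos"])+[0,0,.12],rate=.1); r.wait(.2); show()
p=r.grab_frame("side"); g=proj(p,[.51,-.28,.13]).astype(int)
cv2.imwrite("pics/g.png",cv2.resize(p["pixels"][max(g[1]-70,0):g[1]+60,g[0]-80:g[0]+80],None,fx=4,fy=4))
E
```

```text
0 [-0.514   0.3629  1.8213 -0.      0.9574 -0.735 ] [ 0.0835  0.2046  2.0497 -0.      0.8872  0.2235]
3.141592653589793 [-0.514   0.3629  1.8213 -0.      0.9574  2.4066] [ 0.0835  0.2046  2.0497 -0.      0.8872 -2.9181]
t 5.62 tcp [ 0.4994 -0.2795  0.1001] F [-0.4554 -0.6328  0.2074] M [0.028  0.0198 0.0548] w 0.0497
False
t 6.93 tcp [ 0.4994 -0.2802  0.007 ] F [-0.493  -0.0317 -0.0829] M [-0.0053  0.0242  0.0514] w 0.0501
t 7.58 tcp [ 0.4993 -0.2801  0.0069] F [-1.3482  0.7313  5.6924] M [0.0631 0.1055 0.0407] w 0.0071
t 9.13 tcp [ 0.499  -0.28    0.1264] F [ 0.502  -0.3467 -1.0061] M [ 0.0029  0.0152 -0.0225] w 0.0071
```

View pics/g.png

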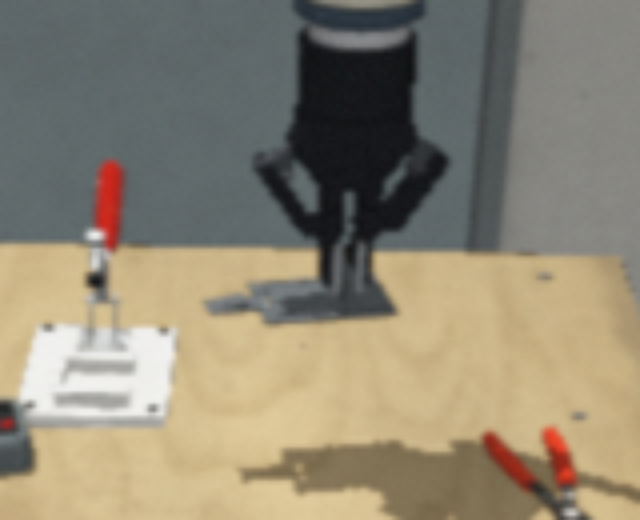

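```bash
cat >> h.py <<'E'
H=(.545,.0235,-.14)
def hw(x,y,z,H=H): return T(H,[x,y,z])
E
python3 - <<'E'
from h import *
r.reach(hw(-.095,0,.16),down(H[2])); 
r.move_l(hw(-.095,0,.0469+.025),rate=.1); r.wait(.3); show()
s=r.get_state()["tcp_pos"]; out=[]
cpose=(s[0],s[1],H[2]); S=5
for n in("top","side"):
    p=r.grab_frame(n)
    for t in("tooth","housing","bridge"):
        L=r.landmark_of(p,t)
        z={"tooth":s[2]-.0069+.0075,"housing":0,"bridge":.04}[t]
        for l in L[:2]: 
            w=atz(p,l["location"],z); d=w-np.array([H[0],H[1],0]); c,sn=np.cos(H[2]),np.sin(H[2])
            print(n,t,round(l["p"],2),"in housing",c*d[0]+sn*d[1],-sn*d[0]+c*d[1])
    g=proj(p,hw(-.03,0,.05)).astype(int); off=g-[39,55]
    im=cv2.resize(p["pixels"][off[1]:off[1]+110,off[0]:off[0]+78],None,fx=S,fy=S,interpolation=cv2.INTER_CUBIC)
    zc=s[2]-.0069
    draw(im,p,cpose,[[[x,y,z+zc] for x,y,z in q] for q in CP],S,off,(0,255,0))
    draw(im,p,H,[rect(-.12,.10,-.042,.042,.051)],S,off,(0,0,255)); out.append(im)
cv2.imwrite("pics/ov.png",np.hstack(out))
E
```

```text
t 11.74 tcp [0.4512 0.0368 0.0723] F [ 0.2238  0.1197 -1.0812] M [0.0168 0.0486 0.0291] w 0.0067
top tooth 0.52 in housing -0.030412378438498276 0.004293579935783081
top tooth 0.5 in housing -0.01809826162097846 -0.007741551939390837
top housing 0.85 in housing -0.0016161134628100166 -0.003074843708022734
top housing 0.65 in housing 0.24232345872157313 0.05334590255435563
top bridge 0.73 in housing 0.03788507587728226 -0.001530104222844224
side tooth 0.68 in housing -0.02755298499247686 0.010279174128582999
side bridge 0.79 in housing 0.046686421663798876 0.014580854016424089
```

View pics/ov.png

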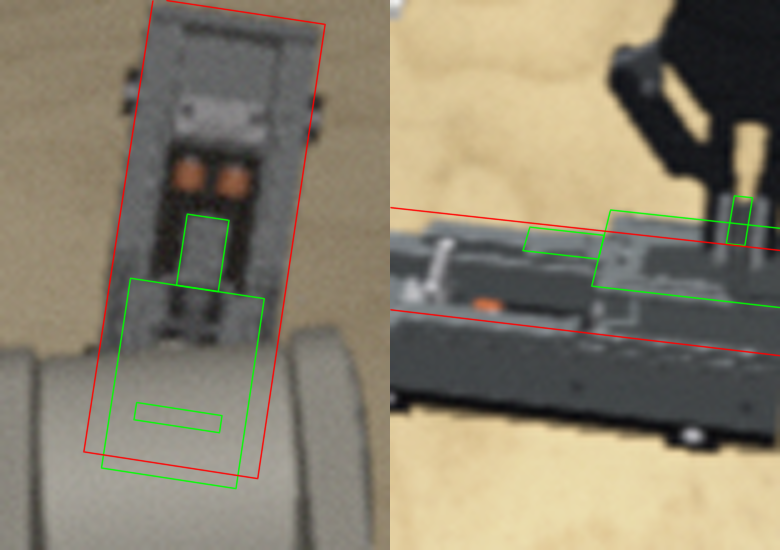

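```bash
python3 - <<'E'
from h import *
q=r.get_state()["tcp_pos"]
for z in(.0535,.0465):
    print(r.move_l([q[0],q[1],z],rate=.03,f_stop=5)); r.wait(.1); show()
E
```

```text
False
t 13.01 tcp [0.451  0.0368 0.0537] F [ 0.0343  0.164  -1.0082] M [-0.0143  0.0393 -0.0049] w 0.0069
True
t 13.4 tcp [0.4513 0.0368 0.0467] F [-0.374  -0.3304  4.1155] M [-0.0269  0.0665  0.0299] w 0.0066
```

```bash
python3 - <<'E'
from h import *
u=np.array([np.cos(H[2]),np.sin(H[2]),0])
r.move_gripper(.02,40); q=r.get_state()["tcp_pos"]; show()
r.move_l([q[0],q[1],.048],rate=.02); r.move_gripper(0,40); r.wait(.1); show()
for i in range(3):
    q=r.get_state()["tcp_pos"]
    st=r.move_l(q+u*.014,rate=.03,f_stop=8); print(st); show()
    if st: break
E
```

```text
t 13.68 tcp [0.4507 0.0368 0.0464] F [-0.0337 -0.2079  0.3126] M [ 0.0121 -0.0068  0.0034] w 0.0201
t 14.28 tcp [0.4508 0.0368 0.0482] F [-0.658  -1.5046  4.2831] M [0.0074 0.1012 0.0101] w 0.0069
False
t 14.91 tcp [0.4649 0.0348 0.0482] F [ 0.3601 -0.2452  1.9095] M [-0.058  -0.1294  0.0474] w 0.0073
False
t 15.53 tcp [0.479  0.0329 0.0482] F [1.0348 0.5081 1.7329] M [-0.0081 -0.0851  0.101 ] w 0.0071
False
t 16.16 tcp [0.4931 0.0309 0.0482] F [ 0.7779 -0.1024  2.1487] M [-0.038  -0.1473 -0.0295] w 0.0071
```

```bash
python3 - <<'E'
from h import *
u=np.array([np.cos(H[2]),np.sin(H[2]),0])
q0=np.array([.4931,.0309,.0482]); f0=np.array(r.get_state()["ft_force"])
for i in range(24):
    q=q0+u*.002*(i+1)
    s=r.get_state(); d=(s["ft_force"]-f0)@u
    st=r.move_l(q,rate=.012,f_stop=max(2.,14+d)); s=r.get_state()
    print(i,st,round(s["time"],2),"adv",round((s["tcp_pos"]-q0)@u*1e3,2),"F",s["ft_force"],"Fu",round((s["ft_force"]-f0)@u,2))
    if st: break
E
```

```text
0 False 16.49 adv 2.01 F [0.1206 0.2443 2.4842] Fu -0.7
1 False 16.81 adv 4.22 F [-0.1513  0.3156  0.5666] Fu -0.98
2 False 17.12 adv 6.23 F [ 0.8391 -0.0903  0.5645] Fu 0.06
3 False 17.44 adv 8.07 F [-0.3501 -0.4411  0.2082] Fu -1.07
4 False 17.76 adv 10.11 F [-0.0832 -0.5527  0.5585] Fu -0.79
5 False 18.07 adv 12.19 F [ 0.4538  0.3481 -0.0562] Fu -0.38
6 False 18.39 adv 14.16 F [-0.5665  0.0641  1.0835] Fu -1.35
7 False 18.71 adv 16.08 F [-1.5336 -0.6509  0.1517] Fu -2.21
8 False 19.02 adv 18.04 F [-1.3471  0.8769  1.3787] Fu -2.24
9 False 19.34 adv 19.96 F [-3.4555  0.6471  1.5747] Fu -4.3
10 False 19.66 adv 21.78 F [-5.5063  0.6389  4.1708] Fu -6.33
11 False 19.98 adv 24.77 F [ 0.0738  1.192  -1.0967] Fu -0.88
12 False 20.29 adv 26.2 F [-1.6006  0.1261  0.8124] Fu -2.39
13 False 20.61 adv 28.67 F [ 0.7278 -0.542  -0.8699] Fu 0.01
14 False 20.93 adv 30.16 F [-0.0123  0.986  -0.5729] Fu -0.93
15 True 21.14 adv 30.21 F [-0.8866 -0.1631  5.0097] Fu -1.64
```

```bash
python3 - <<'E'
from h import *
u=np.array([np.cos(H[2]),np.sin(H[2]),0])
show(); q0=np.array([.4931,.0309,.0482])
for d in(.004,-.006):
    q=r.get_state()["tcp_pos"]; st=r.move_l(q+u*d,rate=.008,f_stop=9 if d>0 else 7); r.wait(.05); print(d,st,"adv",(r.get_state()["tcp_pos"]-q0)@u*1e3); show()
S=5;out=[]
for n in("top","side"):
    p=r.grab_frame(n)
    g=proj(p,hw(.02,0,.05)).astype(int); off=g-[39,55]
    out.append(cv2.resize(p["pixels"][off[1]:off[1]+110,off[0]:off[0]+78],None,fx=S,fy=S,interpolation=cv2.INTER_CUBIC))
cv2.imwrite("pics/home.png",np.hstack(out))
E
```

```text
t 21.14 tcp [0.523  0.0266 0.0482] F [-0.8866 -0.1631  5.0097] M [-0.0136  0.0877  0.0078] w 0.007
0.004 True adv 30.195026910139973
t 21.57 tcp [0.523  0.0266 0.0482] F [-1.1828  0.624   4.4265] M [0.0376 0.0144 0.0566] w 0.007
-0.006 True adv 28.661330039751487
t 22.02 tcp [0.5215 0.0269 0.0482] F [ 1.3539 -0.5461  2.2709] M [-0.0769 -0.226  -0.0119] w 0.0071
```

View pics/home.png

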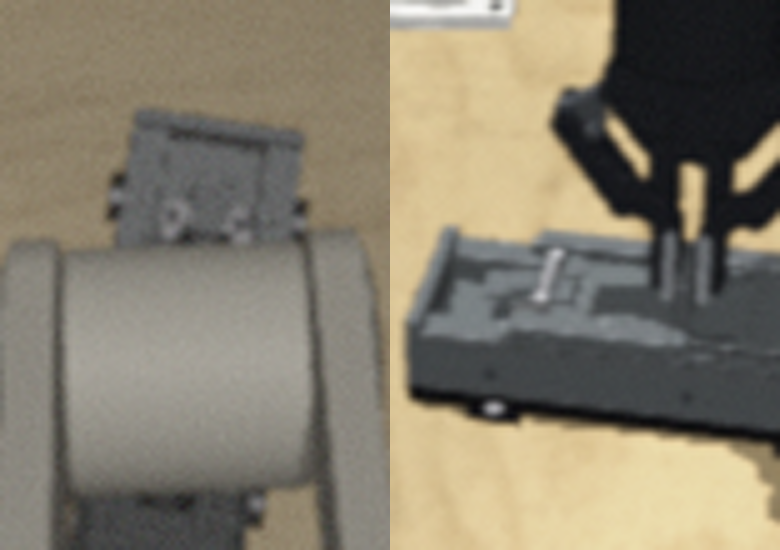

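```bash
python3 - <<'E'
from h import *
u=np.array([np.cos(H[2]),np.sin(H[2]),0])
q=r.get_state()["tcp_pos"]; print(r.move_l(q+u*.001,rate=.008,f_stop=7)); show()
r.move_gripper(.03); r.wait(.2); show()
q=r.get_state()["tcp_pos"]; r.move_l(q+[0,0,.12],rate=.1)
s=r.get_state()["qpos"].copy(); s[0]+=.9; r.movej(s); r.wait(.2); show()
P={n:r.grab_frame(n) for n in("top","side")}; S=5; out=[]
for n,p in P.items():
    for t in("cover_grip","tooth","fascia_pack","unit_box","marker_black","marker_blue","timer_7"):
        L=r.landmark_of(p,t)
        z={"cover_grip":.055,"tooth":.0475,"marker_black":.008,"marker_blue":.008}.get(t,0)
        for l in L[:1]: print(n,t,round(l["p"],2),atz(p,l["location"],z))
    off=proj(p,hw(.0,0,.05)).astype(int)-[39,55]
    out.append(cv2.resize(p["pixels"][off[1]:off[1]+110,off[0]:off[0]+78],None,fx=S,fy=S,interpolation=cv2.INTER_CUBIC))
print("expected grip",hw(-.0225,0,.055))
cv2.imwrite("pics/end.png",np.hstack(out))
E
```

```text
False
t 22.39 tcp [0.5222 0.0268 0.0482] F [-1.6258  1.0216  4.3722] M [ 0.0368  0.0243 -0.0277] w 0.007
t 22.94 tcp [0.5224 0.0268 0.0481] F [0.351  0.5859 0.7945] M [ 0.0438 -0.0037  0.0354] w 0.0302
t 26.16 tcp [0.3041 0.4249 0.1674] F [-0.6524  0.1399 -0.4951] M [-0.0201  0.0043  0.0573] w 0.0302
top cover_grip 0.66 [0.5204 0.0242 0.055 ]
top tooth 0.41 [0.5824 0.0177 0.0475]
top fascia_pack 0.89 [0.5066 0.2405 0.    ]
top unit_box 0.8 [0.7025 0.1978 0.    ]
top marker_black 0.73 [ 0.79   -0.0354  0.008 ]
top marker_blue 0.65 [0.7856 0.0479 0.008 ]
top timer_7 0.6 [0.6505 0.3552 0.    ]
side cover_grip 0.74 [0.5186 0.0259 0.055 ]
side tooth 0.64 [0.5968 0.0168 0.0475]
side fascia_pack 0.94 [0.505  0.2431 0.    ]
side marker_black 0.7 [ 0.7903 -0.0216  0.008 ]
side marker_blue 0.81 [0.7919 0.0559 0.008 ]
side timer_7 0.7 [0.6597 0.3515 0.    ]
expected grip [0.5227 0.0266 0.055 ]
```

View pics/end.png

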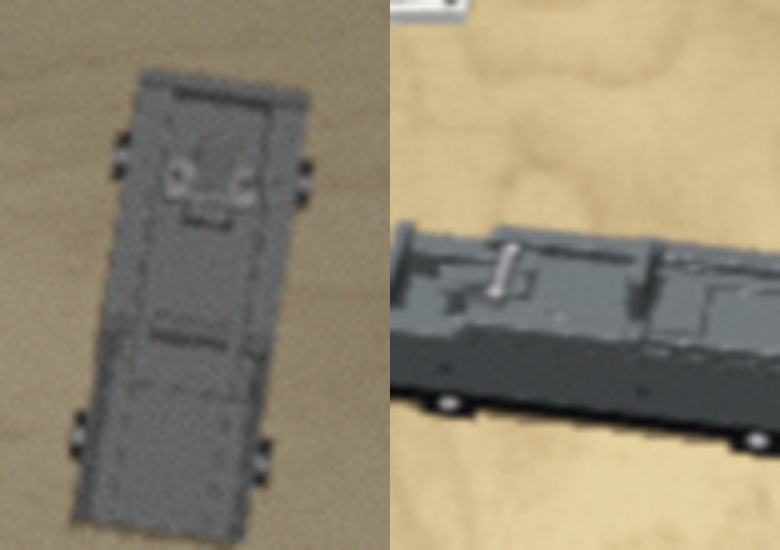

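```bash
python3 -c "
from station import r
r.finish_job()"
```

```text
the job is handed in; nothing more can be done
```

The cover is home and latched, and the job is handed in at about 26 s of the 50 s. It reported no verdict.

- **What I did:** I gripped the cover by its rib, laid it on the rails, let go and regripped it to relax any side load. I then slid it in slowly, with a 14 N stop on the push.
- **Click:** The push peaked at about 6 N in the printed samples as the tooth went under the bar, fell off, then came up solid at 30.2 mm of travel. A second gentle push stopped at the same place. A light back-tug was held after 1.5 mm, which matches the tooth being caught behind the bar.
- **Last checks:** The final pictures show the plate under the lips, the tab past the bridge and the gripper well clear. The rib sits at about -22 mm in the housing frame (the limit is -28.5 mm). The housing's x position is uncertain by about 3 mm, which leaves a margin of at least 3 mm.
- **Bystanders:** Final image estimates are within about 10 mm of the first ones, except the side-view black marker estimate, which is 17 mm off. The top view of that marker agrees to 2 mm, so I take it as detector noise. The arm did not go near any of them. The side camera did not detect the carton in either the first or the last check, so that one rests on the top view only.
- **Disagreement:** The two cameras differ by about 14 mm on where the tooth ended up along x. I relied on the force readings for the latch instead.

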